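# Stroke the sample box's lids shut

## Robot

A 7-joint arm with a two-finger parallel gripper is mounted at the origin on the work surface. World frame = base frame: x ahead of the robot, y to its left, z up, the work surface at z = 0. Lengths are in mm, angles in rad, forces in N, time in s.
With the tool pointing down it reaches from about 400 to 850 mm from the base axis. Payload 4.5 kg.
Tool frame: the origin (TCP) lies between the finger pads, 19 mm behind the fingertips; this is the grasp point; z points along the fingers, y is the line along which they close (so a half turn about z gives the same grasp; the last joint's range is limited). The gripper opens to 88 mm and grips with 3 to 60 N. Pads are 18 mm wide; open, the fingers measure 123 mm over their backs; the gripper's body (75 mm by 187 mm) begins 45 mm behind the grasp point.
Start: joints at [-1.264, 0.689, -0.195, 1.565, 0.157, 0.902, -0.215], TCP at [168.372, 601.916, 257.443] pointing down, gripper open.
Joint ranges: [-3.01, 3.01], [-0.46, 2.08], [-1.47, 1.51], [0.13, 2.56], [-1, 4.14], [0.04, 2.09], [-2.66, 2.66]. Speed limits (rad/s): [2.57, 2.57, 3.14, 3.14, 3.14, 3.14, 3.14].

## Interface

Orientations are given as [roll, pitch, yaw] about the fixed x, y, z axes, in that order (R = Rz(yaw) Ry(pitch) Rx(roll)).
In Python, from plant import env gives the robot as it stands.
- The arm moves only by the tool step_arm, never from a script. Its arguments are lists of equal length, an entry for each row: "angular": the turn, a rotation vector about the tool's x, y, z in rad, a list of three; "delta_pos": the shift along the tool's x, y, z in mm, a list of three; "grip": the finger opening in mm, from 0 to 88.1. A call has 1 to 10 rows; each row is the pose to reach, as a shift and turn from the pose commanded when the call began, along the tool's axes at that moment; what a row does not reach only later rows make up. A row lasts 1/10 s, in which the tool goes at most 50 mm and 8.59 degrees, less where a joint would pass 70% of its speed; a pose out of reach is approached as far as the arm can. A call with a gripper value outside its range is refused whole. The fingers move at their own pace and stop on an object; the grip force is fixed at half the most. Time passes only in rows, so rows that repeat a pose let the fingers close. It gives the time, the measured TCP pose, the force, the opening and the grip force at its end, in the units of the state.
- env.get_state(): the state, without advancing time (a new reading comes with each control period).
- env.read_camera(name): name is "scene" or "top" or "wrist"; returns a dict with "color" (420x560x3 uint8, red, green, blue), "K" (3x3 intrinsics, pixels), "cam_to_world" (4x4, takes a point from camera to world coordinates); the wrist camera has in their place "tool_from_camera" (4x4, takes a point from camera to tool coordinates, whose origin is the TCP and whose axes are the flange's). Camera axes: x right, y down, z forward; pixel columns grow to the right and rows downward; lengths in mm; the calibration is good to about 2 mm. A picture is of the moment at which its call begins: read the wrist's pose just before it. There is no depth.
- env.hand_in(): hands the job in; it is judged then, once.
The state is a dict: "t": time; "q": joint angles; "dq": joint speeds; "effort": joint torques, N m; "tool_pos": TCP position; "tool_rot": TCP orientation; "force": force on the tool from outside, world axes, zero at the start; "ft_torque": the same for the moment, N m; "finger_gap": opening from 0.0 (shut) to 1.0 (fully open); "gripper_force": force on a finger pad.
Only numpy, scipy, OpenCV 4.12 (cv2) and the standard library are available. Lean on these libraries where they do the work, as an engineer would, in place of code of your own. Each camera call takes 0.05 s, during which the arm holds its last target. There are 200 camera calls.

## Task

Close the sample box: run the fingertips gently along its row of four lids in one low stroke, from the first lid's hinge edge onwards, so that the lids are pressed shut one after another, and do not rise away from the row between the first lid and the last. Lift nothing, do not shove the box along the bench, and leave the glassware and the mouse where they stand; finish with all four lids shut flat and the hand clear.

Things in the scene. Friction and masses are not known exactly. Their poses are not given: they have to be found in the camera images.
- box: White sample box, 204 x 64 x 45 mm (x, y, z), 0.85 kg, loose on the bench. Origin: centre of its underside. Four grey flip lids in a row along x, 48 mm apart, each 44 mm (x) by 60 by 3 thick, hinged on its -x edge: ajar, it slopes up towards +x. Shut, their tops are level, 48 mm above the bench; nothing stands higher.
- row_start (a point): The -x end of the row. Middle of the hinge edge of the first lid (lid0), at the top face of the shut lids: box (-0.096, 0, 0.048). Before it, at the box's -x end, a sloped lip juts 18 mm out beyond this edge, rising from 41 to 48 mm above the bench.
- row_end (a point): Middle of the free edge of the last lid (lid3) when shut, at its top face: box (0.092, 0, 0.048).
- lid0 (a joint): Angle of lid 0, the first of the row counted from row_start (its hinge edge at box x = -0.096): 0 rad = shut flat, growing as its free (+x) edge rises; ajar at 0.3 to 0.8 at the start. Stiff hinge (0.007 N m): stays where left, no spring; needs a few N near its hinge, under 1 N at its free edge.
- lid1 (a joint): Angle of lid 1, the second of the row counted from row_start (its hinge edge at box x = -0.048): 0 rad = shut flat, growing as its free (+x) edge rises; ajar at 0.3 to 0.8 at the start. Stiff hinge (0.007 N m): stays where left, no spring; needs a few N near its hinge, under 1 N at its free edge.
- lid2 (a joint): Angle of lid 2, the third of the row counted from row_start (its hinge edge at box x = 0.000): 0 rad = shut flat, growing as its free (+x) edge rises; ajar at 0.3 to 0.8 at the start. Stiff hinge (0.007 N m): stays where left, no spring; needs a few N near its hinge, under 1 N at its free edge.
- lid3 (a joint): Angle of lid 3, the last of the row counted from row_start (its hinge edge at box x = 0.048): 0 rad = shut flat, growing as its free (+x) edge rises; ajar at 0.3 to 0.8 at the start. Stiff hinge (0.007 N m): stays where left, no spring; needs a few N near its hinge, under 1 N at its free edge.
- jar_a: Bystander: amber glass jar with white cap, 28 mm across, 42 mm high, beside the sample box. Origin: centre of its underside.
- jar_b: Bystander: a jar like jar_a, on the other side of the sample box. Origin: centre of its underside.
- dish: Bystander: shallow glass dish, 70 mm across, 14 mm high, beside the sample box. Origin: centre of its underside.
- beaker: Bystander: glass beaker, 72 mm across, 95 mm high. Origin: centre of its underside.
- flask: Bystander: stoppered glass flask, 72 mm across below with a thin neck, 155 mm high. Origin: centre of its underside.
- mouse: Bystander: black computer mouse, 100 x 58 x 30 mm, on a red pad 3 mm thick. Origin: centre of its underside.

How it is judged (in metres and radians):
On the way, in this order (a step that is already met when the one before it is completed fails the run):
1. lid 0 is shut, lids after it still ajar (value of joint lid0 below 0.13 rad), for 0.05 s.
2. lid 1 is shut, lids after it still ajar (value of joint lid1 below 0.13 rad), for 0.05 s.
3. lid 2 is shut, lids after it still ajar (value of joint lid2 below 0.13 rad), for 0.05 s.
4. lid 3 is shut, lids after it still ajar (value of joint lid3 below 0.13 rad), for 0.05 s.
At the end, for the whole second after the job is handed in: All four lids are shut (each under 0.13 rad, free edge within about 5.5 mm of the rim), and the box stands upright and at rest within 25 mm of where it stood (value of joint each of lid0, lid1, lid2, lid3 below 0.13 rad and distance of box from where it was at the start of the episode below 0.025 m and angle between box's own z axis and vertical below 0.05 rad and linear speed of box below 0.01 m/s); the robot touches nothing.
It fails at once if the box is lifted, carried or shoved: more than 25 mm from its start, or tilted over 0.15 rad (distance of box from where it was at the start of the episode above 0.025 m or angle between box's own z axis and vertical above 0.15 rad).
It fails at once if the fingertips rise away from the row (TCP more than 120 mm above the box's underside) after the first lid is shut and before the last is (value of joint lid0 below 0.13 rad and value of joint lid3 above 0.13 rad and z of the grasp point in the frame of box above 0.12 m).
It fails at once if the box or its lids are pressed with more than 30 N (contact force between any of the fingers, the arm and box above 30 N).
It fails at once if a bystander is moved more than 20 mm or tipped (distance of any of jar_a, jar_b, dish, beaker, flask, mouse from where it was at the start of the episode above 0.02 m or angle between any of jar_a, jar_b, dish, beaker, flask, mouse's own z axis and vertical above 0.3 rad).
It also fails if it takes over 45 s, if anything falls off the work surface, if the arm or the gripper's body presses on something with over 40 N, if the wrist force passes 120 N, or if a joint passes its speed limit or range.

## Working session

There is one attempt and no reset: what is moved stays moved. The work goes in short steps, Python scripts to look and compute and a tool call to move; the robot and the scene stay as the last step left them, time stands still between calls to the robot, and variables do not carry over. Pictures are saved under pics/ and viewed, at most 10 in all, crops included, and the job is handed in when it is done.

Besides the shell and the picture viewer there is one more tool, called after ">>>" as a command line: name --argument value ..., lists and objects as JSON in quotes. step_arm: Moves the arm, as the interface text tells. Its arguments: {"type":"object","properties":{"angular":{"type":"array"},"delta_pos":{"type":"array"},"grip":{"type":"array"}},"required":["angular","delta_pos","grip"]}

```bash
mkdir -p pics; python3 - <<'E'
from plant import env
import cv2,pickle
s=env.get_state();print(s)
D={}
for n in("top","scene"):
    c=env.read_camera(n);D[n]=c
    cv2.imwrite(f"pics/{n}0.png",c["color"][:,:,::-1]);print(n,c["K"].tolist(),c["cam_to_world"].round(3).tolist())
pickle.dump(D,open("d.pkl","wb"))
E
```

```text
{'t': 0.0, 'q': array([-1.26420332,  0.68998744, -0.19448884,  1.56635462,  0.15732865,
        0.90248807, -0.21507801]), 'dq': array([ 0.00110076, -0.00078827, -0.0006113 ,  0.00089819,  0.00171529,
       -0.00173875, -0.00186107]), 'effort': array([-5.54630049e-05, -5.27572346e+01, -1.26685616e+00, -1.53426486e+01,
       -5.25924959e-02,  6.58470657e-03,  1.82171416e-04]), 'tool_pos': array([168.29183621, 601.29177311, 256.60438932]), 'tool_rot': array([-3.13975596e+00,  1.70601475e-04,  2.86890587e+00]), 'force': array([ 1.40782638, -0.84044221,  0.04579782]), 'ft_torque': array([-0.06577943, -0.00143673, -0.02086671]), 'gripper_force': 0.0, 'finger_gap': 0.9972824138986086}
top [[405.0788975879939, 0.0, 285.5607768197291], [0.0, 405.0788975879939, 210.03485657876251], [0.0, 0.0, 1.0]] [[0.009, -0.983, 0.183, 363.95], [-1.0, -0.011, -0.01, 26.991], [0.012, -0.182, -0.983, 1027.463], [0.0, 0.0, 0.0, 1.0]]
scene [[422.43253726811895, 0.0, 271.1988194563327], [0.0, 422.43253726811895, 205.06144341354494], [0.0, 0.0, 1.0]] [[0.784, 0.464, -0.413, 926.861], [0.621, -0.571, 0.537, -511.596], [0.013, -0.678, -0.735, 737.13], [0.0, 0.0, 0.0, 1.0]]
```

View pics/top0.png

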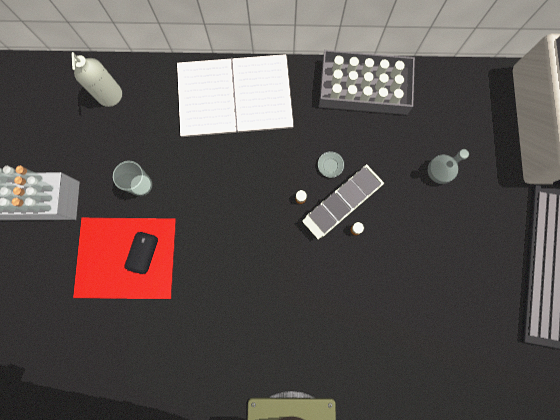

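View pics/scene0.png

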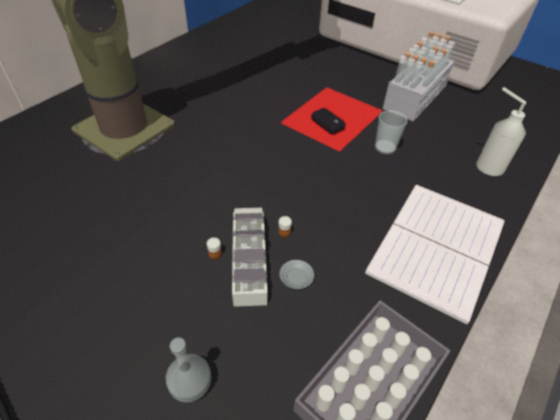

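The top view shows the box from about (313,230) to (375,175), with jars at (301,197) and (358,229) and the dish at (331,164). I'll enlarge it to tell the hinge end.

```bash
python3 - <<'E'
import cv2,numpy as np
a=cv2.imread("pics/top0.png")[155:250,285:395];b=cv2.imread("pics/scene0.png")[195:315,195:325]
a=cv2.resize(a,None,fx=4,fy=5.0,interpolation=2)if 0 else cv2.resize(a,None,fx=3.6,fy=3.6,interpolation=2)
b=cv2.resize(b,None,fx=3,fy=3,interpolation=2)
h=max(a.shape[0],b.shape[0]);o=np.zeros((h,a.shape[1]+b.shape[1],3),np.uint8)
o[:a.shape[0],:a.shape[1]]=a;o[:b.shape[0],a.shape[1]:]=b
cv2.imwrite("pics/crop.png",np.clip(o*1.0,0,255));print(o.shape,a.shape)
E
```

```text
(360, 786, 3) (342, 396, 3)[ WARN:0@0.025] global loadsave.cpp:1063 imwrite_ Unsupported depth image for selected encoder is fallbacked to CV_8U.
```

View pics/crop.png

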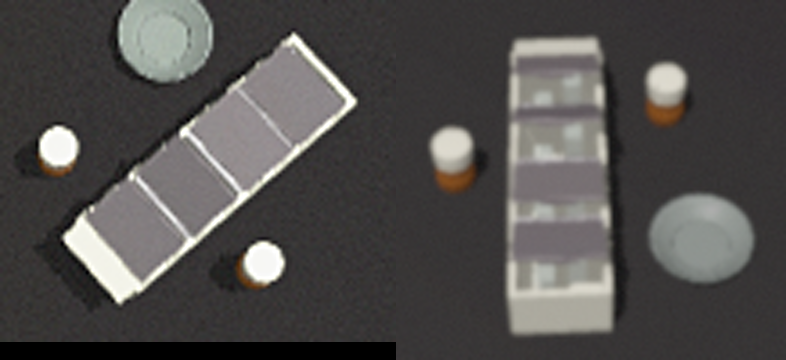

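```bash
cat > h.py <<'E'
import numpy as np
def ray(c,u,v,z,T=None):
    T=c["cam_to_world"] if T is None else T
    d=T[:3,:3]@np.linalg.inv(c["K"])@[u,v,1];p=T[:3,3];return p+d*(z-p[2])/d[2]
E
python3 - <<'E'
import pickle,numpy as np
from h import ray
D=pickle.load(open("d.pkl","rb"));t=D["top"];s=D["scene"]
f=lambda x,y,z:ray(t,285+x/3.6,155+y/3.6,z)
g=lambda x,y,z:ray(s,195+(x-396)/3,195+y/3,z)
F=[f(293,36,45),f(355,101,45)];N=[f(65,238,41),f(122,302,41)]
m=(F[0]+F[1])/2;n=(N[0]+N[1])/2;d=(m-n)[:2]
print("top",F,N,np.linalg.norm(F[0]-F[1]),np.linalg.norm(N[0]-N[1]),np.linalg.norm(d),"yaw",np.arctan2(d[1],d[0]))
u=d/np.linalg.norm(d);print("ctr",m[:2]-102*u,n[:2]+114*u)
G=[g(510,297,45),g(611,293,45)];H=[g(514,40,41),g(597,38,41)];print("scene",G,H)
m=(G[0]+G[1])/2;n=(H[0]+H[1])/2;d=(m-n)[:2];print(np.linalg.norm(d),np.arctan2(d[1],d[0]),m[:2]-102*d/np.linalg.norm(d))
for x,y in((58,147),(264,262)):print("jar",f(x,y,42))
print("dish",f(165,35,10))
E
```

```text
top [array([ 664.34751241, -185.70522106,   45.        ]), array([ 617.91958994, -227.68325106,   45.        ])] [array([519.79451833, -26.15455773,  41.        ]), array([476.21001683, -64.98923147,  41.        ])] 62.59158878988814 58.375856790479844 215.5155986513702 yaw -0.8444611663713983
ctr [ 573.39186093 -130.43767305] [ 573.71356844 -130.79981797]
scene [array([ 622.69679125, -227.42319925,   45.        ]), array([ 669.78747398, -185.86590135,   45.        ])] [array([478.31656071, -62.32351976,  41.        ]), array([524.75797816, -22.03384968,  41.        ])]
219.06281831644097 -0.8492274868928432 [ 578.86467368 -130.06597609]
jar [583.32262591 -21.15092531  42.        ]
jar [ 504.58170102 -162.16329641   42.        ]
dish [ 674.59158858 -100.19161817   10.        ]
```

```bash
cat >> h.py <<'E'
from scipy.spatial.transform import Rotation as R
C=np.array([575,-130.3]);YAW=-.846;U=np.array([np.cos(YAW),np.sin(YAW)]);V=np.array([-U[1],U[0]])
def goto(s,bx,by,z,yaw=YAW+np.pi):
    A=R.from_euler("xyz",s["tool_rot"]);p=np.r_[C+bx*U+by*V,z]
    B=R.from_euler("xyz",[np.pi,0,yaw])
    return A.inv().apply(p-s["tool_pos"]).round(1),(A.inv()*B).as_rotvec().round(4)
def boxpos(s):
    d=s["tool_pos"][:2]-C;return d@U,d@V,s["tool_pos"][2]-19
E
python3 - <<'E'
from plant import env
from h import *
print(goto(env.get_state(),-135,0,150))
print(goto(env.get_state(),-135,0,230))
E
```

```text
(array([-475.3, -521.7,  107.6]), array([-0.0015,  0.0006,  0.5733]))
(array([-475.3, -521.8,   27.6]), array([-0.0015,  0.0006,  0.5733]))
```

>>> step_arm --angular '[[0,0,0.06],[0,0,0.12],[0,0,0.18],[0,0,0.24],[0,0,0.3],[0,0,0.36],[0,0,0.42],[0,0,0.48],[0,0,0.54],[0,0,0.573]]' --delta_pos '[[-24,-26,0],[-48,-52,0],[-72,-78,0],[-96,-104,0],[-120,-131,0],[-144,-157,0],[-168,-183,0],[-192,-209,0],[-216,-235,0],[-240,-261,0]]' --grip '[0,0,0,0,0,0,0,0,0,0]'

```text
t: 1.1
tool_pos: [329.5, 284.5, 257.3]
tool_rot: [-3.141, 0.0, 2.294]
force: [0.3, 0.6, 0.1]
finger_gap: 0.118
gripper_force: 0.0
```

```bash
python3 - <<'E'
from plant import env
from h import *
s=env.get_state();print(s["t"],s["q"],s["tool_pos"],s["tool_rot"],s["force"])
print(goto(s,-135,0,150))
E
```

```text
1.1 [-0.76834192  0.45064696 -0.07311935  2.11336574  0.05823396  0.57969061
 -0.15965161] [329.52772604 284.50060029 257.31558962] [-3.14131611e+00  9.30975566e-05  2.29407442e+00] [0.31877158 0.57309499 0.08394413]
(array([-338.4,  -90.7,  107.4]), array([-0.0003,  0.0001, -0.0015]))
```

>>> step_arm --angular '[[0,0,0],[0,0,0],[0,0,0],[0,0,0],[0,0,0],[0,0,0],[0,0,0],[0,0,0],[0,0,0],[0,0,0]]' --delta_pos '[[-38,-10,5],[-76,-20,15],[-114,-30,27],[-152,-40,40],[-190,-51,53],[-228,-61,66],[-266,-71,80],[-304,-81,94],[-338,-91,107],[-338,-91,107]]' --grip '[0,0,0,0,0,0,0,0,0,0]'

```text
t: 2.1
tool_pos: [486.0, -33.2, 148.8]
tool_rot: [-3.139, 0.002, 2.287]
force: [-0.1, 0.7, -0.4]
finger_gap: 0.004
gripper_force: 0.0
```

```bash
python3 - <<'E'
from plant import env
from h import *
import cv2
s=env.get_state();print(s["t"],s["tool_pos"],s["tool_rot"],s["force"],s["finger_gap"],boxpos(s))
c=env.read_camera("wrist");print(c["K"].tolist(),c["tool_from_camera"].round(3).tolist())
cv2.imwrite("pics/w1.png",c["color"][:,:,::-1])
print(goto(s,-135,0,69.5))
E
```

```text
2.1 [486.04355327 -33.16832501 148.77539696] [-3.13879907e+00  1.60799537e-03  2.28695343e+00] [-0.09580756  0.67080959 -0.38390156] 0.004116916226216048 (np.float64(-131.69273007212186), np.float64(-2.1992149883760526), np.float64(129.7753969627853))
[[325.0552172202941, 0.0, 280.765825387021], [0.0, 325.0552172202941, 212.3935990505719], [0.0, 0.0, 1.0]] [[-0.0, -0.947, -0.322, 83.625], [1.0, -0.0, -0.001, -1.116], [0.0, -0.322, 0.947, -126.665], [0.0, 0.0, 0.0, 1.0]]
(array([ 3.5,  2.4, 79.3]), array([-0.0028,  0.0016, -0.0086]))
```

View pics/w1.png

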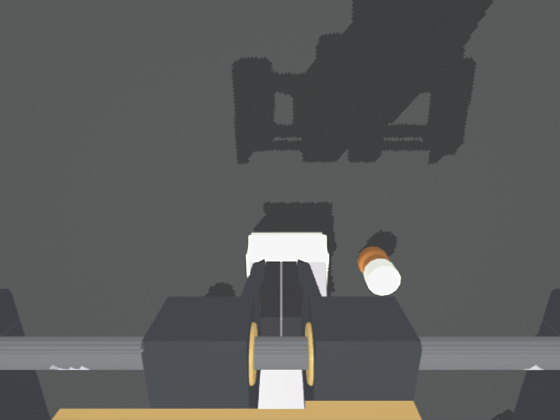

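The wrist view shows the box's lip edge at row 233, columns 249–328, in line with the closed fingers at column about 281. Next I'll check that edge against the estimate.

```bash
python3 - <<'E'
from plant import env
from h import *
s=env.get_state();c=env.read_camera("wrist")
T=np.eye(4);T[:3,:3]=R.from_euler("xyz",s["tool_rot"]).as_matrix();T[:3,3]=s["tool_pos"]
T=T@c["tool_from_camera"]
for u in(249,328):
    d=ray(c,u,233,41,T)[:2]-C;print(d@U,d@V)
print(s["tool_pos"],goto(s,-135,0,69.5))
E
```

```text
-121.19206669798236 -27.053125734850767
-120.90241627848718 34.62645920542202
[485.28765416 -30.08185942 149.4035747 ] (array([ 0.5,  0.8, 79.9]), array([-0.0017, -0.0001, -0.0051]))
```

>>> step_arm --angular '[[0,0,0],[0,0,0],[0,0,0],[0,0,0],[0,0,0],[0,0,0]]' --delta_pos '[[0,0,20],[0,-1,40],[0,-2,60],[0,-2,80],[0,-2,80],[0,-2,80]]' --grip '[0,0,0,0,0,0]'

```text
t: 2.8
tool_pos: [483.5, -27.4, 70.9]
tool_rot: [3.141, -0.001, 2.298]
force: [-0.4, -0.3, -0.2]
finger_gap: 0.004
gripper_force: 0.0
```

```bash
python3 - <<'E'
from plant import env
from h import *
import cv2
z=[];
for i in range(4):
    s=env.get_state();z.append([*boxpos(s),*s["tool_rot"]]);c=env.read_camera("scene")
print(np.array(z).round(3),s["force"],s["t"])
cv2.imwrite("pics/s1.png",cv2.resize(c["color"][150:330,170:370,::-1],None,fx=3,fy=3,interpolation=2))
E
```

```text
[[-1.37738e+02 -2.55000e-01  5.18590e+01  3.14100e+00 -1.00000e-03
   2.29800e+00]
 [-1.37199e+02 -1.85000e-01  5.22370e+01  3.14100e+00  0.00000e+00
   2.29700e+00]
 [-1.36808e+02 -1.91000e-01  5.24420e+01  3.14000e+00  1.00000e-03
   2.29700e+00]
 [-1.36554e+02 -2.47000e-01  5.24940e+01  3.14000e+00  1.00000e-03
   2.29600e+00]] [0.45283237 0.25451331 0.52974025] 2.95
```

View pics/s1.png

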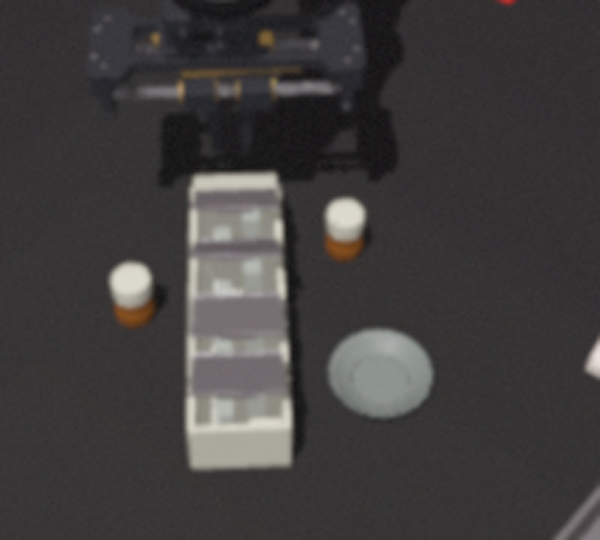

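The fingers stand just before the lip, roughly in line with the row, tips about 52 mm above the bench. Now I'll start the stroke, descending about 2 mm first.

>>> step_arm --angular '[[0,0,0],[0,0,0],[0,0,0],[0,0,0],[0,0,0],[0,0,0],[0,0,0],[0,0,0],[0,0,0],[0,0,0]]' --delta_pos '[[-4,2,1],[-9,3,2],[-14,4,2],[-19,4,2],[-24,4,2],[-29,4,2],[-34,4,2],[-39,4,2],[-44,4,2],[-49,4,2]]' --grip '[0,0,0,0,0,0,0,0,0,0]'

```text
t: 4.0
tool_pos: [519.5, -63.1, 68.4]
tool_rot: [3.141, 0.0, 2.296]
force: [0.6, 0.4, 0.4]
finger_gap: 0.006
gripper_force: 0.1
```

```bash
python3 - <<'E'
from plant import env
from h import *
import cv2
s=env.get_state();print(boxpos(s),s["tool_rot"],s["force"],s["t"])
c=env.read_camera("scene")
cv2.imwrite("pics/s2.png",cv2.resize(c["color"][150:330,170:370,::-1],None,fx=3,fy=3,interpolation=2))
E
```

```text
(np.float64(-87.04642186177068), np.float64(3.0013814184781578), np.float64(49.4019473105768)) [3.14149138e+00 8.85210230e-05 2.29571776e+00] [0.60307873 0.42353096 0.39681826] 4.0
```

View pics/s2.png

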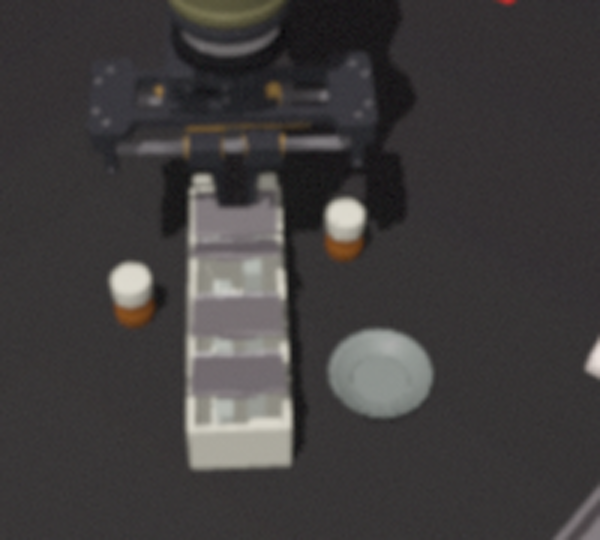

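Lid 0 is folding down under the fingertips at about (237,200), and the box hasn't moved. Continuing at the same height.

>>> step_arm --angular '[[0,0,0],[0,0,0],[0,0,0],[0,0,0],[0,0,0],[0,0,0],[0,0,0],[0,0,0],[0,0,0],[0,0,0]]' --delta_pos '[[-5,0,0],[-10,0,0],[-15,0,0],[-20,0,0],[-25,0,0],[-30,0,0],[-35,0,0],[-40,0,0],[-45,0,0],[-50,0,0]]' --grip '[0,0,0,0,0,0,0,0,0,0]'

```text
t: 5.05
tool_pos: [552.8, -100.7, 68.4]
tool_rot: [3.141, 0.0, 2.296]
force: [-0.2, 1.1, 0.2]
finger_gap: 0.005
gripper_force: 0.1
```

```bash
python3 - <<'E'
from plant import env
from h import *
import cv2
s=env.get_state();print(boxpos(s),s["tool_rot"],s["force"],s["t"])
c=env.read_camera("scene")
cv2.imwrite("pics/s3.png",cv2.resize(c["color"][150:330,170:370,::-1],None,fx=3,fy=3,interpolation=2))
E
```

```text
(np.float64(-36.92877033340399), np.float64(3.0170921783879505), np.float64(49.397443463225684)) [3.14144333e+00 2.51003608e-04 2.29567952e+00] [-0.16011388  1.13620839  0.20574683] 5.05
```

View pics/s3.png

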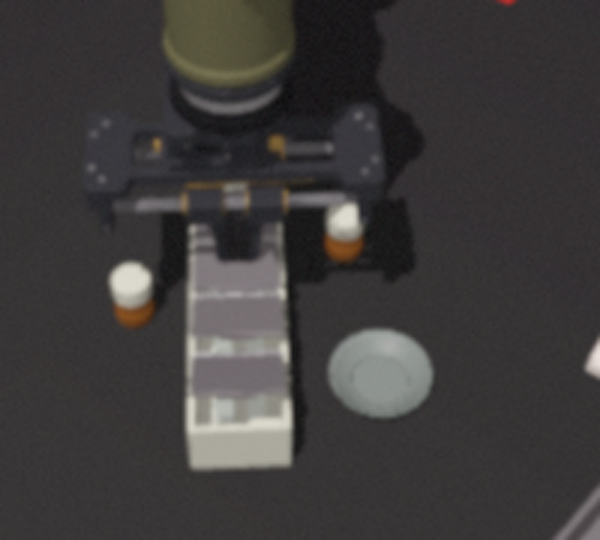

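Lid 0 is flat behind the fingers, lid 1 is nearly down, and the box is still in place. Continuing.

>>> step_arm --angular '[[0,0,0],[0,0,0],[0,0,0],[0,0,0],[0,0,0],[0,0,0],[0,0,0],[0,0,0],[0,0,0],[0,0,0]]' --delta_pos '[[-5,0,0],[-10,0,0],[-15,0,0],[-20,0,0],[-25,0,0],[-30,0,0],[-35,0,0],[-40,0,0],[-45,0,0],[-50,0,0]]' --grip '[0,0,0,0,0,0,0,0,0,0]'

```text
t: 6.1
tool_pos: [585.8, -138.0, 68.4]
tool_rot: [3.141, 0.0, 2.296]
force: [-0.1, 0.2, 0.4]
finger_gap: 0.006
gripper_force: 0.1
```

>>> step_arm --angular '[[0,0,0],[0,0,0],[0,0,0],[0,0,0],[0,0,0],[0,0,0],[0,0,0],[0,0,0],[0,0,0],[0,0,0]]' --delta_pos '[[-5,0,0],[-10,0,0],[-15,0,0],[-20,0,0],[-25,0,0],[-30,0,0],[-35,0,0],[-40,0,0],[-45,0,0],[-50,0,0]]' --grip '[0,0,0,0,0,0,0,0,0,0]'

```text
t: 7.1
tool_pos: [619.0, -175.4, 68.4]
tool_rot: [3.142, 0.0, 2.296]
force: [0.7, -0.5, 0.1]
finger_gap: 0.008
gripper_force: 0.1
```

>>> step_arm --angular '[[0,0,0],[0,0,0],[0,0,0],[0,0,0],[0,0,0],[0,0,0],[0,0,0],[0,0,0]]' --delta_pos '[[-5,0,0],[-10,0,0],[-15,0,0],[-20,0,0],[-25,0,0],[-30,0,0],[-30,0,0],[-30,0,0]]' --grip '[0,0,0,0,0,0,0,0]'

```text
t: 7.9
tool_pos: [638.6, -197.5, 68.3]
tool_rot: [3.142, -0.0, 2.296]
force: [-0.0, 0.1, -0.2]
finger_gap: 0.009
gripper_force: 0.1
```

```bash
python3 - <<'E'
from plant import env
from h import *
import cv2
s=env.get_state();print(boxpos(s),s["tool_rot"],s["force"],s["t"])
c=env.read_camera("scene")
cv2.imwrite("pics/s4.png",cv2.resize(c["color"][150:330,170:370,::-1],None,fx=3,fy=3,interpolation=2))
E
```

```text
(np.float64(92.46710033911425), np.float64(3.0206136825366605), np.float64(49.32539923178474)) [ 3.14152837e+00 -1.70369114e-04  2.29567009e+00] [-0.00482789  0.05042863 -0.24693194] 7.9
```

View pics/s4.png

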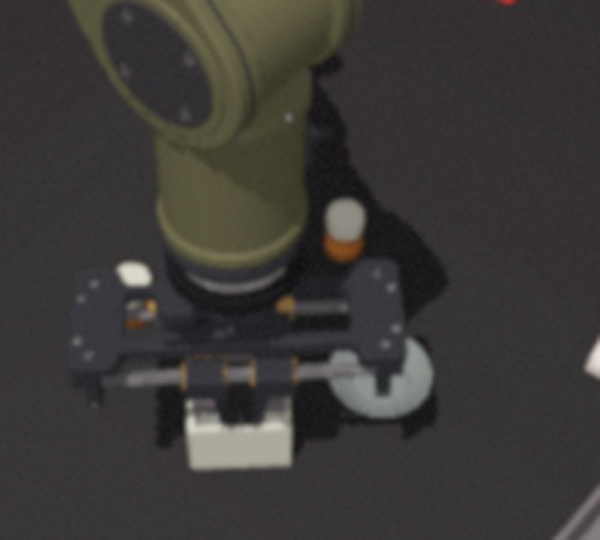

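The fingers are at the box's far end with no notable force. I'll rise 45 mm, still below the 120 mm limit, and check with the wrist camera.

>>> step_arm --angular '[[0,0,0],[0,0,0],[0,0,0],[0,0,0]]' --delta_pos '[[0,0,-12],[0,0,-28],[0,0,-42],[0,0,-42]]' --grip '[0,0,0,0]'

```text
t: 8.35
tool_pos: [640.6, -197.9, 113.9]
tool_rot: [3.138, 0.005, 2.296]
force: [0.2, 0.8, -0.5]
finger_gap: 0.005
gripper_force: 0.0
```

```bash
python3 - <<'E'
from plant import env
import cv2,numpy as np
c=env.read_camera("scene")["color"][150:330,170:370,::-1];w=env.read_camera("wrist")["color"][:,:,::-1]
a=cv2.resize(c,(400,360),interpolation=2);b=cv2.resize(w,(400,300),interpolation=3)
cv2.imwrite("pics/s5.png",np.hstack([a,np.vstack([b,np.zeros((60,400,3),np.uint8)])]))
E
```

```text
(no output)
```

View pics/s5.png

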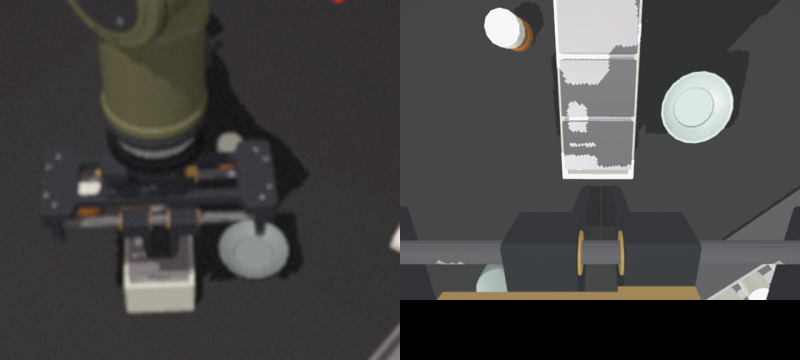

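```bash
python3 - <<'E'
from plant import env
from h import *
s=env.get_state();c=env.read_camera("wrist")
T=np.eye(4);T[:3,:3]=R.from_euler("xyz",s["tool_rot"]).as_matrix();T[:3,3]=s["tool_pos"]
M=np.linalg.inv(T@c["tool_from_camera"])
P=lambda x,z:(lambda q:(c["K"]@q/q[2])[:2]/1.4)((M@np.r_[C+x*U+4*V,z,1])[:3])
for x,z in((-48,48),(0,48),(48,48),(92,48),(92,51),(91,58),(90,65),(102,45)):print(x,z,P(x,z)+[400,0])
print(s["tool_pos"])
E
```

```text
-48 48 [603.3445244  -14.42991399]
0 48 [603.11595727  59.80648034]
48 48 [602.92430782 122.05237082]
92 48 [602.77394778 170.8878581 ]
92 51 [602.80611473 172.26139764]
91 58 [602.88829588 174.54316231]
90 65 [602.9764913  176.99191392]
102 45 [602.71222061 179.61065344]
[ 638.92739807 -197.6307495   111.37757303]
```

>>> step_arm --angular '[[0,0,0],[0,0,0],[0,0,0],[0,0,0],[0,0,0],[0,0,0],[0,0,0]]' --delta_pos '[[0,0,-20],[0,0,-50],[0,0,-80],[0,0,-110],[0,0,-130],[0,0,-130],[0,0,-130]]' --grip '[0,0,0,0,0,0,0]'

```text
t: 9.2
tool_pos: [638.1, -197.4, 239.5]
tool_rot: [-3.141, -0.001, 2.296]
force: [-1.0, 0.7, -0.4]
finger_gap: 0.007
gripper_force: 0.0
```

```bash
python3 - <<'E'
from plant import env
import cv2,numpy as np
c=env.read_camera("scene")["color"][170:330,190:340,::-1];w=env.read_camera("wrist")["color"][:,:,::-1]
a=cv2.resize(c,(394,420),interpolation=2);b=cv2.resize(w[:,170:500],(330,420))
cv2.imwrite("pics/s6.png",np.hstack([a,b]));print(env.get_state()["tool_pos"])
E
```

```text
[ 637.4402543 -197.3157189  238.3702612]
```

View pics/s6.png

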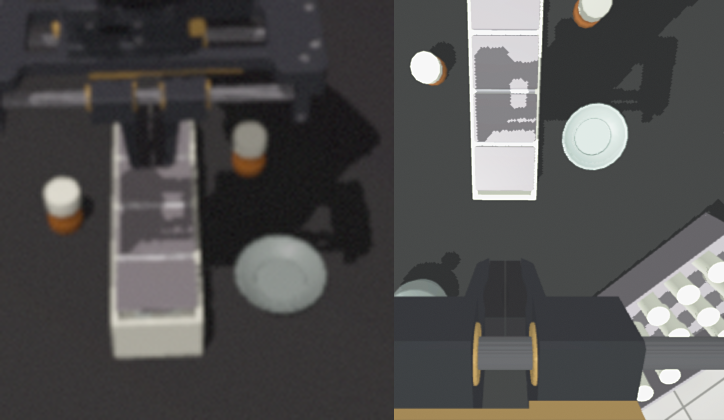

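All four lids look flat in both views (white seams at even spacing, nothing showing beneath lid 3 at (157,285)). The jars and dish have not moved, and the hand is clear. Handing in.

```bash
python3 -c "
from plant import env
print(env.hand_in())"
```

```text
the job is handed in; nothing more can be done
None
```

I handed the job in: the pictures show all four lids pressed flat in one low stroke, with the box, jars and dish in place and the hand clear; no verdict came back.

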